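# Hang the pipette on the turning pipette stand

## Robot

A 7-joint arm with a two-finger parallel gripper is mounted at the origin on the work surface. World frame = base frame: x ahead of the robot, y to its left, z up, the work surface at z = 0. Lengths are in m, angles in rad, forces in N, time in s.
With the tool pointing down it reaches from about 0.425 to 0.925 m from the base axis. Payload 6.8 kg.
Tool frame: the origin (TCP) lies on the centre line of the jaws, within the pads' length; the fingertips stand bot.tip_reach ahead of it and the grasp point (between the pads) lies 3 mm ahead of it (bot.tip_reach is the distance from the TCP to the fingertips, in m); z points along the fingers, y is the line along which they close (so a half turn about z gives the same grasp; the last joint's range is limited). The gripper opens to 85 mm and grips with 20 to 120 N. Pads are 22 mm wide; open, the fingers measure 114 mm over their backs; the gripper's body (76 mm by 85 mm) begins 54 mm behind the grasp point. The pads swing forward as they close: fully open they stand 13 mm farther back than shut.
Start: joints at [1.241, 0.477, 0.022, 1.555, -0.011, 1.109, -0.083], TCP at [0.148, -0.658, 0.253] pointing down, gripper open.
Joint ranges: [-2.96, 2.96], [-0.34, 2.1], [-1.41, 1.46], [0.24, 2.44], [-1.37, 4.51], [0.17, 1.92], [-2.96, 2.96]. Speed limits (rad/s): [2.39, 2.39, 3.14, 3.14, 3.14, 3.14, 3.14].

## Interface

Orientations are given as a unit quaternion [w, x, y, z].
In Python, from station import bot gives the robot as it stands.
- The arm moves only by the tool jog_arm, never from a script. Its argument "deltas" is a list of rows, each a list of 7 numbers: the shift along the world's x, y, z in m, then the turn, a rotation vector about the world's x, y, z in rad, then the opening, from 0 (shut) to 1 (fully open). In form: [[x, y, z, rx, ry, rz, grip], ...]. A call has 1 to 10 rows; each row shifts and turns the commanded pose from where the row before left it; what a row does not reach is not made up. A row lasts 1/10 s, in which the tool goes at most 50 mm and 8.59 degrees, less where a joint would pass 70% of its speed; a pose out of reach is approached as far as the arm can. A call with a gripper value outside its range is refused whole. The fingers move at their own pace and stop on an object; "newtons" is the grip in N (left out, the last holds). Time passes only in rows, so rows that do not move let the fingers close. It gives the time, the measured TCP pose, the force, the opening and the grip force at its end, in the units of the state.
- bot.get_obs(): the state, without advancing time (a new reading comes with each control period).
- bot.read_camera(name): name is "scene" or "top"; returns a dict with "img" (384x512x3 uint8, red, green, blue), "K" (3x3 intrinsics, pixels), "eye" and "attitude" of the camera in the world. Camera axes: x right, y down, z forward; pixel columns grow to the right and rows downward; lengths in m; the calibration is good to about 2 mm. A picture is of the moment at which its call begins. There is no depth.
- bot.hand_in(): hands the job in; it is judged then, once.
The state is a dict: "t": time; "q": joint angles; "joint_vel": joint speeds; "joint_torque": joint torques, N m; "eef_pos": TCP position; "tool_rot": TCP orientation; "contact_force": force on the tool from outside, world axes, zero at the start; "torque": the same for the moment, N m; "gripper_width": opening from 0.0 (shut) to 1.0 (fully open); "grasp_force": force on a finger pad.
Only numpy, scipy, OpenCV 4.12 (cv2) and the standard library are available. Lean on these libraries where they do the work, as an engineer would, in place of code of your own. Each camera call takes 0.05 s, during which the arm holds its last target. There are 200 camera calls.

## Task

Gently turn the pipette carousel by its upright steel posts until its one empty cradle stands over the orange front mark of the foot. Then take the blue pipette out of its bench dock, bring it into that empty cradle from the front with its collar above the fork, and, still holding it, press it gently down until its collar clicks in under both spring catches and is fully home; then let go and leave it hanging upright at the front. Do not drop it or force anything, and leave the bottle, the tip box and the beaker where they are.

Things in the scene. Friction and masses are not known exactly. Their poses are not given: they have to be found in the camera images.
- stand: Fixed foot of the pipette carousel: white disc, radius 105 mm, 14 mm thick; origin on the turning axis at the table top, z up. Its own -x side is the front, facing roughly the robot; there a 40 mm wide tongue with an orange stripe reaches 140 mm from the axis.
- hub (a point): Fixed point on the turning axis, 175 mm above the table; axes as the foot's. Around it turns the head: four cradles 95 mm from the axis, 90 deg apart, three holding fixed pipettes (green, yellow, red; tops 95 mm above the seats), one empty. The head's height is adjustable: the seats are clamped anywhere from 166 to 184 mm above the table. This is not measured: feel for it.
- front (a point): Fixed point 95 mm in front of the axis, 175 mm above the table: the pipette's axis must end here. Axes as the foot's, -x outward. A cradle is a flat fork open outward; its top is the seat. Gap 17 mm wide, back 8 mm inward of the pipette's axis, flared mouth ending 31 mm outward; lips 4 mm above the seat at its ends leave the collar 2.5 mm play in and out.
- post_goal (a point): Fixed point, axes as the foot's, where the upper part of one turning post is when the head angle is 0: 58 mm from the axis, 45 deg clockwise from the front mark seen from above, 235 mm above the table. Four such steel posts, diameter 12 mm, stand midway between the cradles and turn with the head, from 15 mm below to 80 mm above the seats; push them sideways.
- carousel (a joint): Angle of the turning head, rad, positive anticlockwise seen from above. At 0 the empty cradle is over the front mark; at q it points along the foot's -x turned anticlockwise by q. Starts between 0.8 and 2.5; end stops at -0.5 and 2.9. Friction of 0.12 N m holds it where it is left; push a post with no more than a few newtons, never over 30 N.
- catch_a (a joint): One of two steel spring catches facing each other across the empty cradle, left and right of the pipette. m; 0 = fully out (empty, or snapped over the collar), 0.003 while the collar squeezes past. Noses 6 mm round, 20 mm apart, centres 17 mm above the seat; grey housings up to 26 mm above the seat, 24.5 mm and more to each side of the axis.
- catch_b (a joint): The opposite catch, same values. The collar's underside meets the noses about 19 mm above the seat; squeezing past takes about 6 to 10 N in all, then it snaps down onto the rigid seat, underside on the seat top. More push than 24 N between pipette and cradle does damage.
- pipette_grip (a point): Middle of the blue pipette's white round handle, on its axis, z to the plunger. Handle diameter 25 mm, 28 mm below to 27 mm above; plunger top 42 mm above. Below: neck diameter 16, collar diameter 26 and 12 mm thick (lower edge bevelled, underside 53 mm below this point), shank diameter 14 to 123 mm below, nose cone diameter 8 to 178 mm below. About 0.1 kg.
- dock: Fixed grey block, 80 x 80 x 65 mm high, origin under its centre on the table. The pipette stands upright in a hole of 11 mm in its top, its nose cone 55 mm deep in the hole: it must be raised at least 60 mm to come free.
- reagent: Amber bottle, radius 30 mm, 130 mm tall, loose bystander; origin at the centre of its underside.
- tip_box: Closed blue and clear box of pipette tips, 120 x 80 x 67 mm high, loose bystander; origin at the centre of its underside.
- beaker: Small clear beaker, radius 30 mm, 70 mm tall, loose bystander; origin at the centre of its underside.
Mind the look-alikes: they are no part of the job. There is more than one size of the part that bears pipette_grip; the job needs the largest.

How it is judged:
On the way, in this order (a step that is already met when the one before it is completed fails the run):
1. the empty cradle stands over the front mark (within 0.12 rad), before the pipette is taken (value of joint carousel between -0.12 and 0.12 rad and distance of pipette_grip from where it was at the start of the episode below 0.02 m), for 0.3 s.
2. the pipette is lifted out of the dock in the gripper (z of pipette_grip in the frame of dock above 0.22 m and contact force between the fingers and pipette above 0.5 N), for 0.2 s.
3. the collar is home in the cradle with both catches shut over it, while the gripper still holds the pipette (horizontal distance between pipette_grip and front below 0.02 m and z of pipette_grip in the frame of front below 0.0625 m and value of joint each of catch_a, catch_b below 0.0005 m and contact force between pipette and stand above 0.3 N and contact force between the fingers and pipette above 0.5 N), for 0.2 s.
At the end, for the whole second after the job is handed in: The blue pipette hangs released, at rest and upright (within 8 deg) in the cradle at the front (head within 0.15 rad of 0, axis within 20 mm of the front point), its collar home: both catches within 0.5 mm of fully out, handle middle 43 to 62.5 mm above the front point (value of joint carousel between -0.15 and 0.15 rad and horizontal distance between pipette_grip and front below 0.02 m and z of pipette_grip in the frame of front between 0.043 and 0.0625 m and angle between pipette_grip's own z axis and vertical below 0.14 rad and value of joint each of catch_a, catch_b below 0.0005 m and linear speed of pipette below 0.02 m/s and contact force between the fingers and pipette below 0.1 N); the robot touches nothing.
It fails at once if the pipette is forced against the carousel (over 24 N) (contact force between pipette and stand above 24 N).
It fails at once if the robot pushes the carousel too hard (over 30 N) (contact force between any of the fingers, the arm and stand above 30 N).
It fails at once if the bottle, tip box or beaker is moved by more than 20 mm (distance of any of reagent, tip_box, beaker from where it was at the start of the episode above 0.02 m).
It also fails if it takes over 61 s, if anything falls off the work surface, if the arm or the gripper's body presses on something with over 40 N, if the wrist force passes 120 N, or if a joint passes its speed limit or range.

## Working session

There is one attempt and no reset: what is moved stays moved. The work goes in short steps, Python scripts to look and compute and a tool call to move; the robot and the scene stay as the last step left them, time stands still between calls to the robot, and variables do not carry over. Pictures are saved under pics/ and viewed, at most 10 in all, crops included, and the job is handed in when it is done.

Besides the shell and the picture viewer there is one more tool, called after "Request:" as name(argument=value, ...) on one line, values as JSON. jog_arm: Moves the arm, as the interface text tells. Its arguments: {"type":"object","properties":{"deltas":{"type":"array"},"newtons":{"type":"number"}},"required":["deltas"]}

```bash
ls; mkdir -p pics
python3 - <<'E'
from station import bot
import cv2,numpy as np,pickle
d={}
for n in("scene","top"):
    c=bot.read_camera(n);d[n]=c;print(n,c["K"],c["eye"],c["attitude"])
    cv2.imwrite(f"pics/{n}0.png",c["img"][:,:,::-1])
pickle.dump(d,open("c0.pkl","wb"))
o=bot.get_obs();print(o,bot.tip_reach)
E
```

```text
pics
scene [[459.6516027    0.         250.81825193]
 [  0.         459.6516027  187.75525289]
 [  0.           0.           1.        ]] [1.45387505 0.53056631 0.8704338 ] [-0.23527086  0.43418177  0.76183207 -0.41922035]
top [[378.49684915   0.         261.66867678]
 [  0.         378.49684915 183.54099944]
 [  0.           0.           1.        ]] [ 0.38354873 -0.04721373  1.18015794] [-0.04618281  0.71467457 -0.69696789  0.03664938]
{'t': 0.1, 'q': array([ 1.240917  ,  0.47770643,  0.02237648,  1.55635289, -0.01144634,
        1.10934208, -0.08311921]), 'joint_vel': array([ 3.41664558e-04, -2.41347062e-03, -2.33716076e-04, -3.39239799e-03,
        5.91479454e-05,  2.30472663e-03,  1.69903454e-04]), 'joint_torque': array([ 4.09084372e-03, -5.97763002e+01,  1.61363494e+00, -2.81953436e+01,
        1.28515330e-02,  5.07298711e-03, -2.91942752e-05]), 'eef_pos': array([ 0.14832099, -0.65798056,  0.25243085]), 'tool_rot': array([-8.19839842e-04,  9.93857982e-01,  1.10659864e-01, -1.84654725e-04]), 'contact_force': array([ 0.59247865, -0.41264263,  1.04743966]), 'torque': array([ 0.00382892, -0.02818306, -0.02230912]), 'grasp_force': 0.0, 'gripper_width': 1.001875356465601} 0.022
```

View pics/scene0.png

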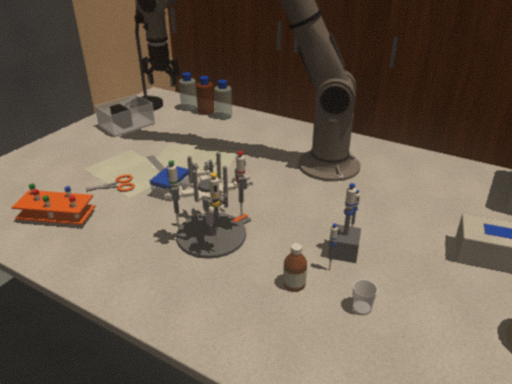

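View pics/top0.png

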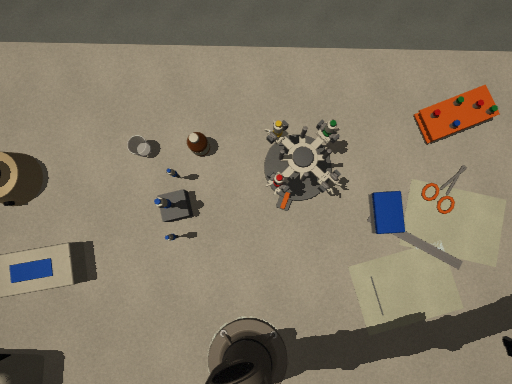

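```bash
cat > h.py <<'E'
import numpy as np,cv2,pickle
from scipy.spatial.transform import Rotation as R
def Rm(c): return R.from_quat(c["attitude"],scalar_first=True).as_matrix()
def ray(c,uv):
    d=Rm(c)@np.linalg.solve(c["K"],[uv[0],uv[1],1.]); return np.array(c["eye"]),d/np.linalg.norm(d)
def plane(c,uv,z):
    e,d=ray(c,uv); return e+d*(z-e[2])/d[2]
def proj(c,P):
    p=c["K"]@(Rm(c).T@(np.asarray(P,float)-c["eye"])); return p[:2]/p[2]
def tri(c1,u1,c2,u2):
    e1,d1=ray(c1,u1);e2,d2=ray(c2,u2)
    s=np.linalg.lstsq(np.c_[d1,-d2],e2-e1,rcond=None)[0]
    a=e1+s[0]*d1;b=e2+s[1]*d2; return (a+b)/2,np.linalg.norm(a-b)
E
python3 - <<'E'
from h import *
d=pickle.load(open("c0.pkl","rb"));T=d["top"];S=d["scene"]
def masks(c,lo,hi,mn=4):
    h=cv2.cvtColor(c["img"],cv2.COLOR_RGB2HSV);m=cv2.inRange(h,lo,hi)
    n,_,st,ce=cv2.connectedComponentsWithStats(m)
    return [(ce[i].round(1).tolist(),int(st[i,4])) for i in range(1,n) if st[i,4]>=mn]
for nm,lo,hi in(("blue",(105,120,50),(125,255,255)),("orange",(5,130,90),(18,255,255)),("red",(170,130,70),(180,255,255)),("red0",(0,130,70),(4,255,255)),("yellow",(20,130,90),(32,255,255)),("green",(50,100,30),(90,255,255))):
    for k,c in(("T",T),("S",S)): print(nm,k,masks(c,lo,hi))
for z in(0,.175): print(plane(T,(303,157),z),plane(T,(158,202),z))
t=cv2.resize(T["img"][115:225,250:360],(590,590),interpolation=2)
cv2.imwrite("pics/cr1.png",t[:,:,::-1])
a=cv2.resize(S["img"][145:275,310:380],(323,600),interpolation=2);b=cv2.resize(T["img"][155:250,140:210],(442,600),interpolation=2)
cv2.imwrite("pics/cr2.png",np.hstack([a,b])[:,:,::-1])
E
```

```text
blue T [([456.1, 122.8], 33), ([168.2, 170.0], 10), ([174.2, 175.2], 4), ([388.0, 212.0], 1192), ([157.0, 201.0], 27), ([168.7, 202.9], 9), ([166.6, 237.1], 11), ([30.7, 270.2], 726)]
blue S [([186.5, 75.5], 54), ([203.9, 79.3], 57), ([222.2, 83.3], 59), ([181.3, 172.3], 82), ([161.4, 178.0], 175), ([352.0, 185.0], 9), ([67.1, 187.9], 8), ([351.3, 211.6], 10), ([498.1, 230.8], 240)]
orange T [([455.6, 113.1], 2249), ([187.6, 142.7], 12), ([430.1, 191.5], 149), ([284.7, 200.0], 86), ([445.3, 204.4], 158)]
orange S [([204.4, 85.0], 30), ([124.6, 182.5], 177), ([55.1, 206.4], 1810), ([239.8, 217.5], 56), ([297.6, 261.8], 188)]
red T []
red S []
red0 T [([479.7, 102.5], 34), ([436.5, 112.2], 35), ([279.0, 177.2], 33), ([276.0, 184.8], 12)]
red0 S [([239.8, 152.2], 18), ([35.0, 191.6], 25), ([71.8, 198.0], 25)]
yellow T [([278.0, 123.0], 34)]
yellow S [([213.4, 174.6], 22), ([214.2, 195.5], 6), ([215.7, 203.6], 24)]
green T [([459.8, 99.7], 35), ([493.3, 108.2], 35), ([332.7, 122.6], 29), ([325.8, 133.0], 28)]
green S [([171.1, 162.1], 8), ([31.3, 185.6], 18), ([45.5, 198.3], 14)]
[ 0.60996586 -0.15795094  0.        ] [0.45619623 0.29365849 0.        ]
[ 0.57639155 -0.14153025  0.175     ] [0.44542368 0.24311217 0.175     ]
```

View pics/cr1.png

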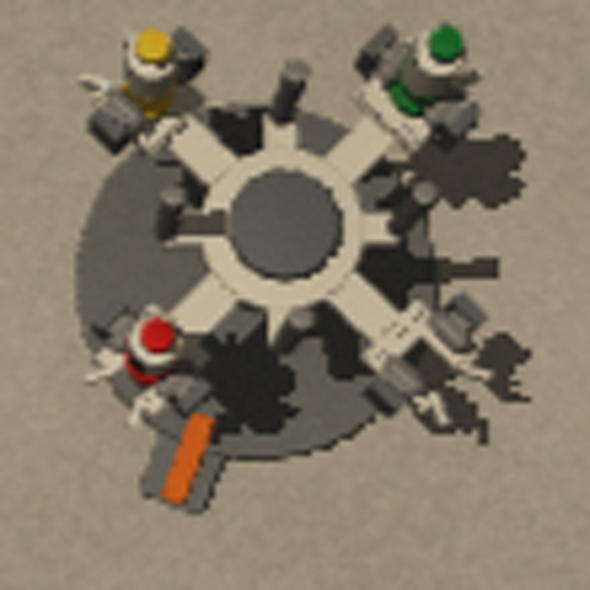

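View pics/cr2.png

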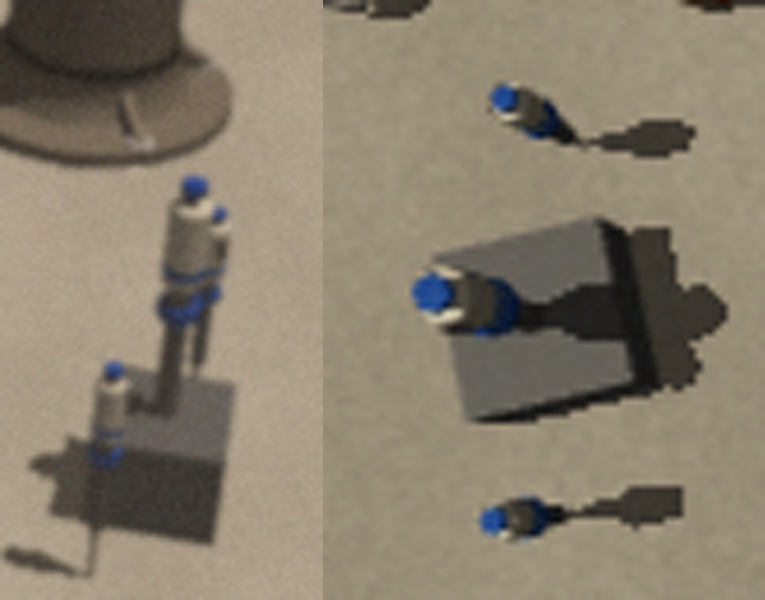

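Run:
```python
from h import *
d=pickle.load(open("c0.pkl","rb"));T=d["top"];S=d["scene"]
tops={"y":((278,123),(213.4,174.6)),"g":((332.7,122.6),(171.1,162.1)),"r":((279,177.2),(239.8,152.2))}
P={}
for k,(a,b) in tops.items(): print(k,*tri(T,a,S,b))
for z in(.255,.263,.27,.278):
    P={k:plane(T,a,z) for k,(a,b) in tops.items()}
    c=(P["g"]+P["r"])/2; print(z,c,[np.linalg.norm((P[k]-c)[:2]).round(4) for k in P])
    v=P["r"]-c;print("ang red",np.arctan2(v[1],v[0]),"yel",np.arctan2(*(P["y"]-c)[1::-1]))
    o=plane(T,(284.7,200),.014)-c; print("front ang",np.arctan2(o[1],o[0]),np.linalg.norm(o[:2]))
print("orange S",plane(S,(239.8,217.5),.014),plane(T,(284.7,200),.014))
print("pip",tri(T,(157,201),S,(352,185)),plane(T,(157,201),.23),plane(S,(352,185),.23))
# dock top quad from crop (crop scale 6.31, offset 140,155; b offset 323)
q=np.array([[430,262],[600,218],[632,373],[470,420]],float)
q=[plane(T,((x-323)/6.314+140,y/6.316+155),.065) for x,y in q];print("dock",np.round(q,3),np.mean(q,0))
for n,a in(("small1",(168.2,170)),("small2",(166.6,237.1))):print(n,plane(T,a,.15),plane(T,a,.19))
print("small1 S", tri(T,(168.2,170),S,(333.5,228)))
for n,a in(("bottle",(195,136)),("beaker",(135,142))):print(n,plane(T,a,.13 if n=="bottle" else .07))
```

```text
y [ 0.64162771 -0.06944774  0.26972776] 0.0011560549173792668
g [ 0.6454616  -0.20392386  0.27006358] 0.0013814602232418386
r [ 0.50665562 -0.07455218  0.27050677] 0.001350601923868881
0.255 [ 0.57965978 -0.14136644  0.255     ] [np.float64(0.0973), np.float64(0.0964), np.float64(0.0964)]
ang red 2.391440067679125 yel 0.8187782637209988
front ang 2.7933939720698753 0.11528600609160432
0.263 [ 0.57796398 -0.14055228  0.263     ] [np.float64(0.0965), np.float64(0.0956), np.float64(0.0956)]
ang red 2.391440067679125 yel 0.8187782637209984
front ang 2.7950399604064575 0.11341432717673085
0.27 [ 0.57648015 -0.1398399   0.27      ] [np.float64(0.0957), np.float64(0.0949), np.float64(0.0949)]
ang red 2.3914400676791256 yel 0.8187782637209982
front ang 2.7965254151578516 0.11177686809776508
0.278 [ 0.57478434 -0.13902574  0.278     ] [np.float64(0.0949), np.float64(0.094), np.float64(0.094)]
ang red 2.3914400676791256 yel 0.8187782637209994
front ang 2.7982772725644893 0.109905797948029
orange S [ 0.47024044 -0.10206936  0.014     ] [ 0.47129222 -0.10203026  0.014     ]
pip (array([0.44429194, 0.23190032, 0.22664319]), np.float64(0.00214228425282552)) [0.44449754 0.22990291 0.23      ] [0.44873444 0.23428466 0.23      ]
dock [[0.468 0.279 0.065]
 [0.491 0.2   0.065]
 [0.419 0.181 0.065]
 [0.395 0.256 0.065]] [0.44346367 0.22908578 0.065     ]
small1 [0.53601135 0.22721463 0.15      ] [0.53009138 0.21655885 0.19      ]
small2 [0.35263684 0.22150171 0.15      ] [0.35383712 0.21106776 0.19      ]
small1 S (array([0.53702633, 0.22783364, 0.14512999]), np.float64(0.001455326005531579))
bottle [0.63841336 0.16151483 0.13      ]
beaker [0.63044023 0.35321906 0.07      ]
```

Candidates for the pipette are blue-topped:
- The large one in the dock, top (157,201) / scene (352,185).
- A small free-standing one, top (168,170) / scene (333,230).
- A small one, top (167,237), which shows in the scene view behind the dock pipette.

I choose the dock one. It is the largest, and its top triangulates to z≈0.227 against an expected 0.230. In the crops it stands in the grey block with its thick handle. The small ones are about 0.145 high.

The carousel axis is at (0.576,-0.140), with the front at angle 2.797. The cradle radius measures 95 mm, as specified. The empty cradle is at q≈1.16, at the lower right in the top view.

Request:
jog_arm(deltas=[[0, 0, 0.04, 0, 0, 0, 0], [0, 0, 0.04, 0, 0, 0, 0], [0.03, 0.037, 0.02, 0, 0, -0.0945, 0], [0.03, 0.037, 0, 0, 0, -0.0945, 0], [0.03, 0.037, 0, 0, 0, -0.0945, 0], [0.03, 0.037, 0, 0, 0, -0.0945, 0], [0.03, 0.037, 0, 0, 0, -0.0945, 0], [0.03, 0.037, 0, 0, 0, -0.0945, 0], [0.03, 0.037, 0, 0, 0, 0, 0], [0.03, 0.037, 0, 0, 0, 0, 0]], newtons=30)

```text
t: 1.1
eef_pos: [0.3883, -0.3618, 0.3525]
tool_rot: [-0.0, 0.985, -0.172, -0.0]
contact_force: [1.7, 0.1, -0.7]
gripper_width: 0.001
grasp_force: 0.0
```

Request:
jog_arm(deltas=[[0.028, 0.0375, 0, 0, 0, 0, 0], [0.028, 0.0375, 0, 0, 0, 0, 0], [0.028, 0.0375, 0, 0, 0, 0, 0], [0.028, 0.0375, 0, 0, 0, 0, 0], [0.028, 0.0375, 0, 0, 0, 0, 0], [0, 0, 0, 0, 0, 0, 0], [0, 0, -0.04, 0, 0, 0, 0], [0, 0, -0.04, 0, 0, 0, 0], [0, 0, -0.034, 0, 0, 0, 0], [0, 0, 0, 0, 0, 0, 0]])

```text
t: 2.1
eef_pos: [0.5243, -0.1762, 0.2341]
tool_rot: [-0.0, 0.985, -0.172, -0.004]
contact_force: [-0.9, 0.0, -0.1]
gripper_width: 0.0
grasp_force: 0.0
```

Run:
```python
from station import bot
import numpy as np
o=bot.get_obs();p=o["eef_pos"];print(p,o["q"].round(2))
C=np.array([.5764,-.1398])
last=p[:2]
for a in np.linspace(3.726,2.46,14)[1:]:
    n=C+.058*np.array([np.cos(a),np.sin(a)]);print((n-last).round(4));last=n
```

```text
[ 0.52431588 -0.17621476  0.23411945] [ 0.41  0.32 -0.25  1.85  0.09  1.   -1.79]
[0.0008 0.0093]
[-0.0024  0.0051]
[-0.0019  0.0053]
[-0.0014  0.0055]
[-0.0008  0.0056]
[-0.0003  0.0056]
[0.0003 0.0056]
[0.0008 0.0056]
[0.0014 0.0055]
[0.0019 0.0053]
[0.0024 0.0051]
[0.0029 0.0049]
[0.0033 0.0046]
```

Request:
jog_arm(deltas=[[0.001, 0.009, 0.004, 0, 0, 0, 0], [-0.0024, 0.005, 0, 0, 0, 0, 0], [-0.002, 0.005, 0, 0, 0, 0, 0], [-0.0014, 0.0055, 0, 0, 0, 0, 0], [-0.001, 0.0056, 0, 0, 0, 0, 0], [0, 0.0056, 0, 0, 0, 0, 0], [0, 0.0056, 0, 0, 0, 0, 0], [0.001, 0.0056, 0, 0, 0, 0, 0]])

```text
t: 2.9
eef_pos: [0.5226, -0.1293, 0.243]
tool_rot: [0.0, 0.985, -0.172, 0.0]
contact_force: [0.7, -3.4, 0.5]
gripper_width: -0.0
grasp_force: 1.4
```

Request:
jog_arm(deltas=[[0.0008, 0.0056, 0, 0, 0, 0, 0], [0.0013, 0.0055, 0, 0, 0, 0, 0], [0.002, 0.0053, 0, 0, 0, 0, 0], [0.0025, 0.005, 0, 0, 0, 0, 0], [0.003, 0.005, 0, 0, 0, 0, 0], [0, 0, 0, 0, 0, 0, 0]])

```text
t: 3.5
eef_pos: [0.5326, -0.1007, 0.2424]
tool_rot: [-0.001, 0.985, -0.171, -0.0]
contact_force: [0.7, 0.4, -0.1]
gripper_width: 0.0
grasp_force: 0.0
```

```bash
cat > q.py <<'E'
from station import bot
from h import *
def headq(show=True):
    out={}
    T=bot.read_camera("top");S=bot.read_camera("scene");C=np.array([.5764,-.1398])
    for nm,lo,hi in(("r",(0,130,70),(4,255,255)),("y",(20,130,90),(32,255,255)),("g",(50,100,30),(90,255,255))):
        m=cv2.inRange(cv2.cvtColor(T["img"],cv2.COLOR_RGB2HSV),lo,hi)
        n,_,st,ce=cv2.connectedComponentsWithStats(m)
        for i in range(1,n):
            if st[i,4]<20: continue
            v=plane(T,ce[i],.27)[:2]-C;r=np.hypot(*v)
            if .08<r<.11: 
                off={"r":np.pi/2,"y":np.pi,"g":-np.pi/2}[nm]
                q=np.arctan2(v[1],v[0])+off-2.797
                print(nm,ce[i].round(1),r.round(4),"q",((q+np.pi)%(2*np.pi)-np.pi).round(3))
    return T,S
E
python3 - <<'E'
from q import *
headq();o=bot.get_obs();print(o["eef_pos"],o["contact_force"])
E
```

```text
r [268.9 138.9] 0.0948 q 0.078
y [316.3 113.2] 0.0955 q 0.089
g [343.5 160.6] 0.0945 q 0.08
[ 0.53231438 -0.10162605  0.24246515] [0.29778322 0.23233053 0.48688766]
```

Request:
jog_arm(deltas=[[0.0018, 0.0019, 0, 0, 0, 0, 0], [0.0018, 0.0019, 0, 0, 0, 0, 0], [0, 0, 0, 0, 0, 0, 0]])

```text
t: 3.9
eef_pos: [0.536, -0.0988, 0.2426]
tool_rot: [-0.0, 0.985, -0.172, -0.0]
contact_force: [-0.3, -0.7, -0.7]
gripper_width: 0.002
grasp_force: 0.4
```

Run:
```python
from q import *
headq();o=bot.get_obs();print(o["eef_pos"],o["contact_force"])
```

```text
r [268.8 136.7] 0.0968 q 0.025
g [342.7 162.7] 0.0942 q 0.021
[ 0.53598591 -0.09886736  0.24260372] [-0.8307534  -0.23095889 -0.17655449]
```

Request:
jog_arm(deltas=[[0.001, 0.001, 0, 0, 0, 0, 0], [0, 0, 0, 0, 0, 0, 0], [-0.005, -0.006, 0, 0, 0, 0, 0], [-0.003, -0.003, 0.01, 0, 0, 0, 0], [0, 0, 0.04, 0, 0, 0, 0], [0, 0, 0.05, 0, 0, 0, 0], [-0.01, 0.04, 0.02, 0, 0, 0, 0.5], [-0.01, 0.04, 0, 0, 0, 0, 1], [-0.01, 0.04, 0, 0, 0, 0, 1], [-0.01, 0.04, 0, 0, 0, 0, 1]])

```text
t: 5.0
eef_pos: [0.4884, 0.0542, 0.364]
tool_rot: [-0.0, 0.985, -0.172, 0.001]
contact_force: [0.5, 0.1, -0.1]
gripper_width: 0.682
grasp_force: 0.0
```

Run:
```python
from q import *
T,S=headq();o=bot.get_obs();print(o["eef_pos"],o["q"].round(2))
t=cv2.resize(T["img"][110:220,250:360],(590,590),interpolation=2)
cv2.imwrite("pics/cr3.png",t[:,:,::-1])
pickle.dump({"top":T,"scene":S},open("c1.pkl","wb"))
```

```text
r [269.8 136.2] 0.0948 q 0.003
y [319.5 114.5] 0.0949 q -0.001
g [342.6 163.4] 0.0947 q 0.003
[0.48742345 0.05917    0.36421938] [ 0.14  0.1  -0.42  1.81  0.04  1.23 -2.2 ]
```

View pics/cr3.png

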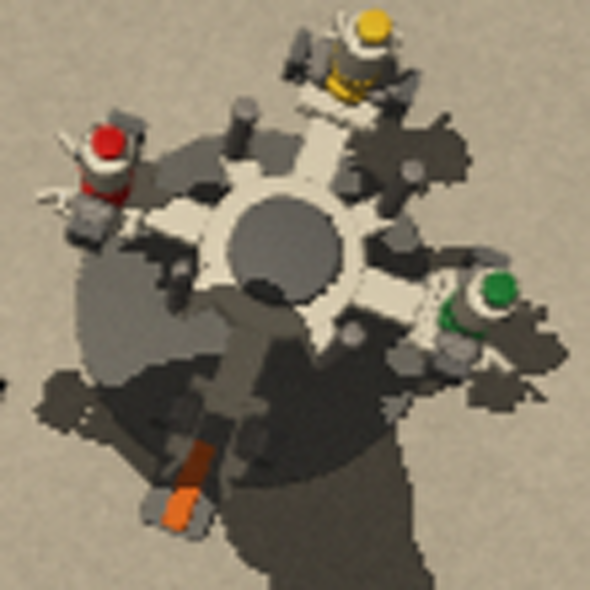

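The picture shows the empty cradle lying over the orange stripe, at about crop (225,400) above (190,480), and q≈0.002 from all three tops. Next is the dock.

Request:
jog_arm(deltas=[[-0.0086, 0.0342, 0, 0, 0, 0, 1], [-0.0086, 0.0342, 0, 0, 0, 0, 1], [-0.0086, 0.0342, 0, 0, 0, 0, 1], [-0.0086, 0.0342, 0, 0, 0, 0, 1], [-0.0086, 0.0342, 0, 0, 0, 0, 1], [0, 0, 0, 0, 0, 0, 1], [0, 0, 0, 0, 0, 0, 1]])

```text
t: 5.8
eef_pos: [0.446, 0.2239, 0.3633]
tool_rot: [-0.0, 0.985, -0.171, 0.0]
contact_force: [0.7, -0.6, 0.3]
gripper_width: 1.002
grasp_force: 0.0
```

Request:
jog_arm(deltas=[[-0.0015, 0.006, 0, 0, 0, 0, 1], [0, 0, -0.04, 0, 0, 0, 1], [0, 0, -0.04, 0, 0, 0, 1], [0, 0, -0.03, 0, 0, 0, 1], [0, 0, -0.03, 0, 0, 0, 1], [0, 0, -0.015, 0, 0, 0, 1], [0, 0, -0.012, 0, 0, 0, 1], [0, 0, 0, 0, 0, 0, 1]])

```text
t: 6.6
eef_pos: [0.4442, 0.2288, 0.1945]
tool_rot: [0.001, 0.985, -0.172, -0.001]
contact_force: [-0.3, -0.5, -0.9]
gripper_width: 1.0
grasp_force: 0.0
```

Run:
```python
from q import *
S=bot.read_camera("scene");o=bot.get_obs();print(o["eef_pos"],o["q"].round(2),o["contact_force"])
cv2.imwrite("pics/g1.png",cv2.resize(S["img"][100:280,280:440],(533,600),interpolation=2)[:,:,::-1])
```

```text
[0.44466908 0.22938007 0.19557574] [-0.14  0.31 -0.55  1.99  0.21  0.89 -2.71] [0.76056173 0.38329047 0.46065013]
```

View pics/g1.png

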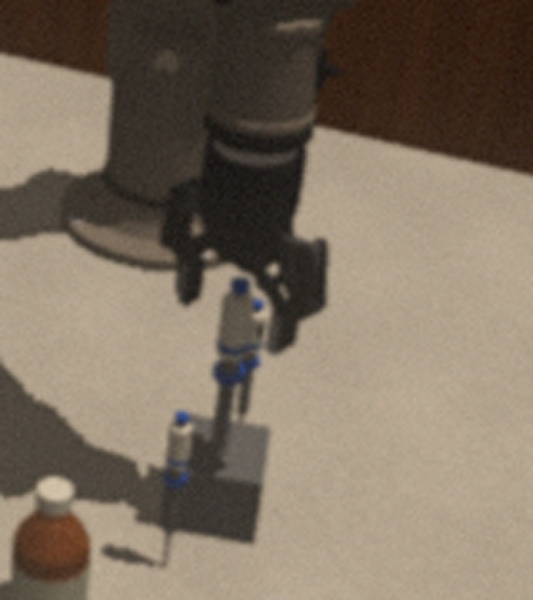

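Request:
jog_arm(deltas=[[0, 0, 0, 0, 0, 0, 0.6], [0, 0, 0, 0, 0, 0, 0.45], [0, 0, 0, 0, 0, 0, 0.35], [0, 0, 0, 0, 0, 0, 0.25], [0, 0, 0, 0, 0, 0, 0.1], [0, 0, 0, 0, 0, 0, 0.1], [0, 0, 0, 0, 0, 0, 0.1]], newtons=40)

```text
t: 7.35
eef_pos: [0.4447, 0.2299, 0.1962]
tool_rot: [-0.0, 0.985, -0.172, 0.0]
contact_force: [-0.3, -1.9, 5.4]
gripper_width: 0.285
grasp_force: 39.2
```

Request:
jog_arm(deltas=[[0, 0, 0.01, 0, 0, 0, 0.1], [0, 0, 0.02, 0, 0, 0, 0.1], [0, 0, 0.02, 0, 0, 0, 0.1], [0, 0, 0.03, 0, 0, 0, 0.1], [0, 0, 0.03, 0, 0, 0, 0.1], [0, 0, 0, 0, 0, 0, 0.1], [0, 0, 0, 0, 0, 0, 0.1], [0, 0, 0, 0, 0, 0, 0.1]])

```text
t: 8.15
eef_pos: [0.4438, 0.2294, 0.3046]
tool_rot: [0.001, 0.985, -0.172, -0.001]
contact_force: [-0.1, -0.4, -0.6]
gripper_width: 0.282
grasp_force: 39.6
```

Run:
```python
from q import *
T=bot.read_camera("top");S=bot.read_camera("scene");o=bot.get_obs();print(o["eef_pos"],o["contact_force"],o["gripper_width"],o["grasp_force"],o["q"][6])
pickle.dump({"top":T,"scene":S,"p":o["eef_pos"]},open("c2.pkl","wb"))
a=cv2.resize(S["img"][110:260,300:400],(400,600),interpolation=2);b=cv2.resize(T["img"][150:250,120:187],(400,597),interpolation=2)
b=np.vstack([b,np.zeros((3,400,3),np.uint8)])
cv2.imwrite("pics/g2.png",np.hstack([a,b])[:,:,::-1])
p=o["eef_pos"]
for dz in(-.008,-.05-.008,-.178-.008):print(dz,proj(S,p+[0,0,dz]),proj(T,p+[0,0,dz]))
```

```text
[0.44380432 0.22947603 0.3044501 ] [ 0.42296087  0.41731414 -0.83950243] 0.2823599896114033 39.61251139640808 -2.6218129322164097
-0.008 [353.82754414 161.49404123] [149.05283285 199.28166803]
-0.058 [351.61874314 178.28227616] [155.25348355 200.81036797]
-0.186 [346.39211533 218.00783571] [168.49374607 204.07460417]
```

View pics/g2.png

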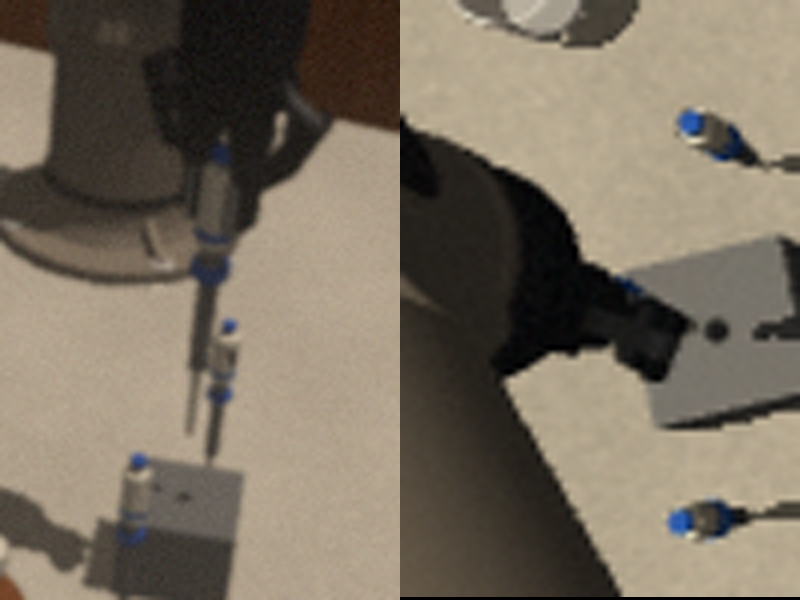

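Request:
jog_arm(deltas=[[0, -0.015, 0, 0, 0, 0, 0.1], [-0.0015, -0.03, 0, 0, 0, 0, 0.1], [-0.0015, -0.04, 0, 0, 0, 0, 0.1], [-0.0015, -0.045, 0, 0, 0, 0, 0.1], [-0.0015, -0.045, 0, 0, 0, 0, 0.1], [-0.0015, -0.045, 0, 0, 0, 0, 0.1], [-0.0015, -0.045, 0, 0, 0, 0, 0.1], [-0.0015, -0.03, 0, 0, 0, 0, 0.1], [-0.001, -0.015, 0, 0, 0, 0, 0.1], [-0.001, -0.007, 0, 0, 0, 0, 0.1]])

```text
t: 9.25
eef_pos: [0.4312, -0.0888, 0.3048]
tool_rot: [0.0, 0.985, -0.173, -0.001]
contact_force: [0.0, 1.1, -1.4]
gripper_width: 0.279
grasp_force: 39.5
```

Request:
jog_arm(deltas=[[0, 0, -0.01, 0, 0, 0, 0.1], [0, 0, -0.01, 0, 0, 0, 0.1], [0, 0, -0.01, 0, 0, 0, 0.1], [0, 0, 0, 0, 0, 0, 0.1], [0, 0, 0, 0, 0, 0, 0.1], [0, 0, 0, 0, 0, 0, 0.1]])

```text
t: 9.85
eef_pos: [0.4322, -0.0868, 0.2759]
tool_rot: [-0.0, 0.985, -0.171, 0.0]
contact_force: [0.4, -0.3, -0.7]
gripper_width: 0.285
grasp_force: 39.5
```

Run:
```python
from q import *
T,S=headq();o=bot.get_obs();print(o["eef_pos"],o["contact_force"],o["gripper_width"],o["grasp_force"],o["q"].round(2))
p=o["eef_pos"]
for dz in(-.008,-.055,-.186):print(dz,proj(S,p+[0,0,dz]),proj(T,p+[0,0,dz]))
print("front seat",proj(S,(.487,-.1077,.175)),proj(T,(.487,-.1077,.175)))
a=cv2.resize(S["img"][130:250,180:300],(600,600),interpolation=2)
cv2.imwrite("pics/g3.png",a[:,:,::-1])
u=np.array([-.941,.338]);print("rel radial,lat",(p[:2]-[.487,-.1077])@u,(p[:2]-[.487,-.1077])@[u[1],-u[0]])
```

```text
r [269.8 136.2] 0.0948 q 0.003
y [319.5 114.5] 0.0949 q -0.001
g [342.6 163.5] 0.0946 q 0.001
[ 0.43223353 -0.0869589   0.27606233] [-0.62093613  0.51684085 -1.06318002] 0.2850424596076079 39.53644394874573 [ 0.34  0.08 -0.29  2.04  0.03  1.02 -1.88]
-0.008 [249.56362534 141.4059861 ] [283.24435033 208.23736055]
-0.055 [249.6756515  155.70490523] [282.41544489 209.20908239]
-0.186 [249.96693507 192.88408215] [280.48057944 211.47731581]
front seat [234.13942328 175.53164057] [289.86143214 189.71236014]
rel radial,lat 0.05854573983242603 0.0010063124970551007
```

View pics/g3.png

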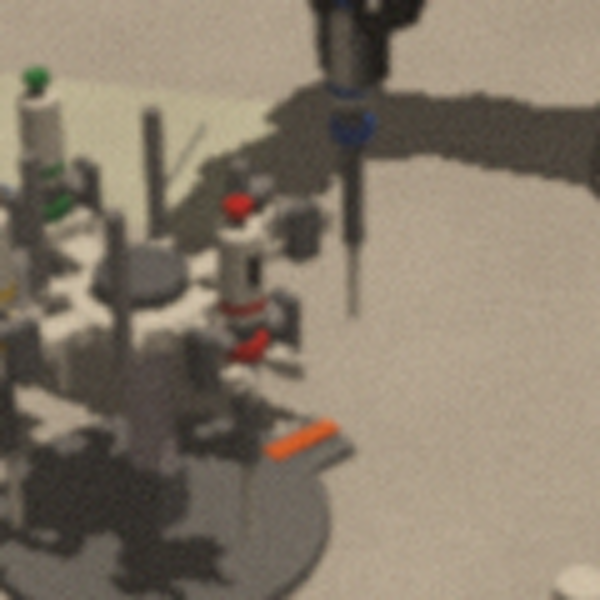

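The pipette hangs upright in the gripper, collar at crop (352,128), nose tip at (353,317), in front of the cradle and above the stripe. Next I move it in from the front.

Request:
jog_arm(deltas=[[0.008, -0.004, 0, 0, 0, 0, 0.1], [0.008, -0.003, 0, 0, 0, 0, 0.1], [0.008, -0.003, 0, 0, 0, 0, 0.1], [0.008, -0.003, 0, 0, 0, 0, 0.1], [0.008, -0.003, 0, 0, 0, 0, 0.1], [0.004, -0.0014, 0, 0, 0, 0, 0.1], [0.003, -0.001, 0, 0, 0, 0, 0.1], [0, 0, 0, 0, 0, 0, 0.1], [0, 0, 0, 0, 0, 0, 0.1]])

```text
t: 10.85
eef_pos: [0.4787, -0.1054, 0.2756]
tool_rot: [0.0, 0.985, -0.172, -0.0]
contact_force: [-0.1, 0.1, -1.5]
gripper_width: 0.285
grasp_force: 39.5
```

```bash
cat > s.py <<'E'
from station import bot
import numpy as np
o=bot.get_obs();p=o["eef_pos"];u=np.array([-.941,.338]);l=np.array([.338,.941]);f=o["contact_force"]
d=p[:2]-[.487,-.1077];print(p.round(4),"rad",(d@u).round(4),"lat",(d@l).round(4),"F rad,lat,z",(f[:2]@u).round(2),(f[:2]@l).round(2),f[2].round(2),"M",o["torque"].round(2))
E
python3 s.py
```

```text
[ 0.4787 -0.1054  0.2756] rad 0.0086 lat -0.0006 F rad,lat,z 0.15 0.1 -1.53 M [0.05 0.04 0.01]
```

Request:
jog_arm(deltas=[[0.002, -0.0007, 0, 0, 0, 0, 0.1], [0.002, -0.0007, 0, 0, 0, 0, 0.1], [0.002, -0.0007, 0, 0, 0, 0, 0.1], [0, 0, 0, 0, 0, 0, 0.1]])

```text
t: 11.25
eef_pos: [0.4852, -0.1077, 0.2757]
tool_rot: [-0.0, 0.985, -0.172, 0.0]
contact_force: [-0.0, -0.2, -0.2]
gripper_width: 0.283
grasp_force: 39.5
```

Request:
jog_arm(deltas=[[0.001, -0.0003, 0, 0, 0, 0, 0.1], [0.001, -0.0004, 0, 0, 0, 0, 0.1], [0, 0, 0, 0, 0, 0, 0.1]])

```text
t: 11.55
eef_pos: [0.487, -0.1083, 0.2757]
tool_rot: [0.0, 0.985, -0.172, 0.0]
contact_force: [-0.2, 1.4, -0.6]
gripper_width: 0.28
grasp_force: 39.5
```

```bash
python3 s.py
```

```text
[ 0.487  -0.1083  0.2757] rad -0.0002 lat -0.0006 F rad,lat,z 0.63 1.31 -0.58 M [ 0.    0.02 -0.  ]
```

Request:
jog_arm(deltas=[[0.001, -0.0003, 0, 0, 0, 0, 0.1], [0, 0, 0, 0, 0, 0, 0.1]])

```text
t: 11.75
eef_pos: [0.488, -0.1086, 0.2757]
tool_rot: [0.0, 0.985, -0.172, 0.0]
contact_force: [0.3, 0.5, -0.8]
gripper_width: 0.283
grasp_force: 39.5
```

Request:
jog_arm(deltas=[[0.001, -0.0004, 0, 0, 0, 0, 0.1], [0, 0, 0, 0, 0, 0, 0.1]])

```text
t: 11.95
eef_pos: [0.4887, -0.1089, 0.2756]
tool_rot: [-0.0, 0.985, -0.172, -0.0]
contact_force: [-1.3, 0.4, -0.2]
gripper_width: 0.283
grasp_force: 39.5
```

```bash
python3 s.py
```

```text
[ 0.4887 -0.1089  0.2756] rad -0.002 lat -0.0005 F rad,lat,z 1.3 -0.08 -0.21 M [ 0.14  0.3  -0.04]
```

Request:
jog_arm(deltas=[[0.001, -0.0003, 0, 0, 0, 0, 0.1], [0, 0, 0, 0, 0, 0, 0.1]])

```text
t: 12.15
eef_pos: [0.4894, -0.1091, 0.2755]
tool_rot: [-0.0, 0.985, -0.172, -0.001]
contact_force: [-4.1, 1.2, 1.8]
gripper_width: 0.282
grasp_force: 39.7
```

```bash
python3 s.py
```

```text
[ 0.4894 -0.1091  0.2755] rad -0.0027 lat -0.0005 F rad,lat,z 4.28 -0.31 1.79 M [ 0.4   0.89 -0.02]
```

Request:
jog_arm(deltas=[[-0.0025, 0.0009, 0, 0, 0, 0, 0.1], [0, 0, 0, 0, 0, 0, 0.1], [0, 0, 0, 0, 0, 0, 0.1]])

```text
t: 12.45
eef_pos: [0.4878, -0.1085, 0.2758]
tool_rot: [0.0, 0.985, -0.172, 0.001]
contact_force: [-0.3, 0.6, -0.0]
gripper_width: 0.282
grasp_force: 39.6
```

```bash
python3 s.py
```

```text
[ 0.4878 -0.1085  0.2758] rad -0.001 lat -0.0005 F rad,lat,z 0.46 0.47 -0.04 M [0.02 0.02 0.02]
```

Request:
jog_arm(deltas=[[0, 0, -0.003, 0, 0, 0, 0.1], [0, 0, -0.003, 0, 0, 0, 0.1], [0, 0, -0.003, 0, 0, 0, 0.1], [0, 0, 0, 0, 0, 0, 0.1]])

```text
t: 12.85
eef_pos: [0.4871, -0.1083, 0.266]
tool_rot: [0.0, 0.985, -0.172, -0.001]
contact_force: [0.4, -0.3, -0.6]
gripper_width: 0.277
grasp_force: 39.6
```

Request:
jog_arm(deltas=[[0, 0, -0.001, 0, 0, 0, 0.1], [0, 0, -0.001, 0, 0, 0, 0.1], [0, 0, -0.001, 0, 0, 0, 0.1], [0, 0, 0, 0, 0, 0, 0.1]])

```text
t: 13.25
eef_pos: [0.4874, -0.1084, 0.2635]
tool_rot: [0.0, 0.985, -0.172, -0.0]
contact_force: [0.8, -0.4, -0.7]
gripper_width: 0.285
grasp_force: 39.6
```

Request:
jog_arm(deltas=[[0, 0, -0.001, 0, 0, 0, 0.1], [0, 0, -0.001, 0, 0, 0, 0.1], [0, 0, -0.001, 0, 0, 0, 0.1], [0, 0, 0, 0, 0, 0, 0.1]])

```text
t: 13.65
eef_pos: [0.4873, -0.1083, 0.2605]
tool_rot: [-0.0, 0.985, -0.172, -0.0]
contact_force: [-0.5, 0.3, -0.8]
gripper_width: 0.282
grasp_force: 39.6
```

Request:
jog_arm(deltas=[[0, 0, -0.001, 0, 0, 0, 0.1], [0, 0, -0.001, 0, 0, 0, 0.1], [0, 0, -0.001, 0, 0, 0, 0.1], [0, 0, 0, 0, 0, 0, 0.1]])

```text
t: 14.05
eef_pos: [0.4879, -0.1081, 0.2579]
tool_rot: [-0.0, 0.985, -0.172, 0.001]
contact_force: [1.1, 1.1, 1.0]
gripper_width: 0.28
grasp_force: 39.6
```

Request:
jog_arm(deltas=[[0, 0, -0.001, 0, 0, 0, 0.1], [0, 0, -0.001, 0, 0, 0, 0.1], [0, 0, 0, 0, 0, 0, 0.1]])

```text
t: 14.35
eef_pos: [0.4879, -0.1086, 0.2561]
tool_rot: [0.0, 0.985, -0.172, 0.001]
contact_force: [0.9, 0.2, 3.9]
gripper_width: 0.282
grasp_force: 39.9
```

Request:
jog_arm(deltas=[[0, 0, -0.001, 0, 0, 0, 0.1], [0, 0, -0.001, 0, 0, 0, 0.1], [0, 0, 0, 0, 0, 0, 0.1]])

```text
t: 14.65
eef_pos: [0.4876, -0.1085, 0.2536]
tool_rot: [0.0, 0.985, -0.172, 0.0]
contact_force: [1.2, 0.3, 2.3]
gripper_width: 0.281
grasp_force: 39.9
```

Request:
jog_arm(deltas=[[0, 0, -0.001, 0, 0, 0, 0.1], [0, 0, -0.001, 0, 0, 0, 0.1], [0, 0, 0, 0, 0, 0, 0.1]])

```text
t: 14.95
eef_pos: [0.4871, -0.1084, 0.2511]
tool_rot: [0.0, 0.985, -0.172, -0.0]
contact_force: [1.0, -0.4, 0.2]
gripper_width: 0.285
grasp_force: 39.8
```

Request:
jog_arm(deltas=[[0, 0, -0.001, 0, 0, 0, 0.1], [0, 0, -0.001, 0, 0, 0, 0.1], [0, 0, 0, 0, 0, 0, 0.1]])

```text
t: 15.25
eef_pos: [0.4871, -0.1083, 0.2492]
tool_rot: [0.0, 0.985, -0.172, -0.0]
contact_force: [0.8, -0.1, -1.8]
gripper_width: 0.284
grasp_force: 39.7
```

Request:
jog_arm(deltas=[[0, 0, -0.001, 0, 0, 0, 0.1], [0, 0, -0.001, 0, 0, 0, 0.1], [0, 0, 0, 0, 0, 0, 0.1]])

```text
t: 15.55
eef_pos: [0.4873, -0.1084, 0.2474]
tool_rot: [0.0, 0.985, -0.172, -0.0]
contact_force: [0.7, 0.8, -0.6]
gripper_width: 0.283
grasp_force: 39.7
```

```bash
python3 s.py
```

```text
[ 0.4873 -0.1084  0.2474] rad -0.0005 lat -0.0005 F rad,lat,z -0.42 1.0 -0.64 M [ 0.13 -0.1   0.  ]
```

Request:
jog_arm(deltas=[[0, 0, -0.001, 0, 0, 0, 0.1], [0, 0, -0.001, 0, 0, 0, 0.1], [0, 0, 0, 0, 0, 0, 0.1]])

```text
t: 15.85
eef_pos: [0.4874, -0.1084, 0.2454]
tool_rot: [0.0, 0.985, -0.172, -0.0]
contact_force: [1.8, 0.1, -1.1]
gripper_width: 0.281
grasp_force: 39.7
```

Request:
jog_arm(deltas=[[0, 0, -0.001, 0, 0, 0, 0.1], [0, 0, -0.001, 0, 0, 0, 0.1], [0, 0, 0, 0, 0, 0, 0.1]])

```text
t: 16.15
eef_pos: [0.4874, -0.1084, 0.2433]
tool_rot: [0.0, 0.985, -0.172, -0.0]
contact_force: [1.8, -0.6, -3.1]
gripper_width: 0.28
grasp_force: 39.5
```

Request:
jog_arm(deltas=[[0, 0, -0.001, 0, 0, 0, 0.1], [0, 0, 0, 0, 0, 0, 0.1]])

```text
t: 16.35
eef_pos: [0.4872, -0.1084, 0.2423]
tool_rot: [0.0, 0.985, -0.172, -0.0]
contact_force: [1.3, 0.4, -2.6]
gripper_width: 0.281
grasp_force: 39.5
```

```bash
python3 s.py
```

```text
[ 0.4872 -0.1084  0.2423] rad -0.0004 lat -0.0006 F rad,lat,z -1.04 0.82 -2.65 M [ 0.06 -0.34 -0.  ]
```

Request:
jog_arm(deltas=[[0, 0, -0.001, 0, 0, 0, 0.1], [0, 0, 0, 0, 0, 0, 0.1]])

```text
t: 16.55
eef_pos: [0.4871, -0.1084, 0.2413]
tool_rot: [0.0, 0.985, -0.172, -0.0]
contact_force: [0.9, 0.8, -3.9]
gripper_width: 0.279
grasp_force: 39.5
```

Request:
jog_arm(deltas=[[0, 0, -0.001, 0, 0, 0, 0.1], [0, 0, 0, 0, 0, 0, 0.1]])

```text
t: 16.75
eef_pos: [0.4871, -0.1084, 0.2403]
tool_rot: [0.0, 0.985, -0.172, -0.0]
contact_force: [0.5, -0.0, -4.5]
gripper_width: 0.285
grasp_force: 39.4
```

```bash
python3 s.py
```

```text
[ 0.4871 -0.1084  0.2403] rad -0.0003 lat -0.0006 F rad,lat,z -0.45 0.13 -4.54 M [ 0.07 -0.22  0.  ]
```

Request:
jog_arm(deltas=[[0, 0, -0.001, 0, 0, 0, 0.1], [0, 0, 0, 0, 0, 0, 0.1]])

```text
t: 16.95
eef_pos: [0.4872, -0.1082, 0.2394]
tool_rot: [-0.0, 0.985, -0.172, -0.0]
contact_force: [2.0, 0.9, -6.2]
gripper_width: 0.285
grasp_force: 39.3
```

Request:
jog_arm(deltas=[[0, 0, -0.001, 0, 0, 0, 0.1], [0, 0, 0, 0, 0, 0, 0.1]])

```text
t: 17.15
eef_pos: [0.4874, -0.1084, 0.2387]
tool_rot: [-0.0, 0.985, -0.172, -0.0]
contact_force: [0.7, 0.9, -2.6]
gripper_width: 0.283
grasp_force: 39.3
```

```bash
python3 s.py
```

```text
[ 0.4874 -0.1084  0.2387] rad -0.0006 lat -0.0005 F rad,lat,z -0.37 1.1 -2.56 M [0.16 0.02 0.01]
```

Request:
jog_arm(deltas=[[0, 0, -0.001, 0, 0, 0, 0.1], [0, 0, 0, 0, 0, 0, 0.1]])

```text
t: 17.35
eef_pos: [0.4877, -0.1084, 0.2384]
tool_rot: [0.0, 0.985, -0.172, 0.0]
contact_force: [-1.7, 0.8, 4.0]
gripper_width: 0.283
grasp_force: 40.2
```

```bash
python3 s.py
```

```text
[ 0.4877 -0.1084  0.2384] rad -0.0009 lat -0.0005 F rad,lat,z 1.85 0.19 3.95 M [ 0.2   0.51 -0.04]
```

Request:
jog_arm(deltas=[[0, 0, -0.0005, 0, 0, 0, 0.1], [0, 0, 0, 0, 0, 0, 0.1], [0, 0, 0, 0, 0, 0, 0.1], [0, 0, 0, 0, 0, 0, 0.1], [0, 0, 0, 0, 0, 0, 0.1]])

```text
t: 17.85
eef_pos: [0.4878, -0.1084, 0.2383]
tool_rot: [0.0, 0.985, -0.172, 0.001]
contact_force: [-4.1, 0.7, 7.5]
gripper_width: 0.283
grasp_force: 40.5
```

Run:
```python
from q import *
import s
S=bot.read_camera("scene");cv2.imwrite("pics/h1.png",cv2.resize(S["img"][110:230,170:300],(650,600),interpolation=2)[:,:,::-1])
```

```text
[ 0.4878 -0.1084  0.2383] rad -0.001 lat -0.0004 F rad,lat,z 4.11 -0.71 7.52 M [0.22 0.78 0.02]
```

View pics/h1.png

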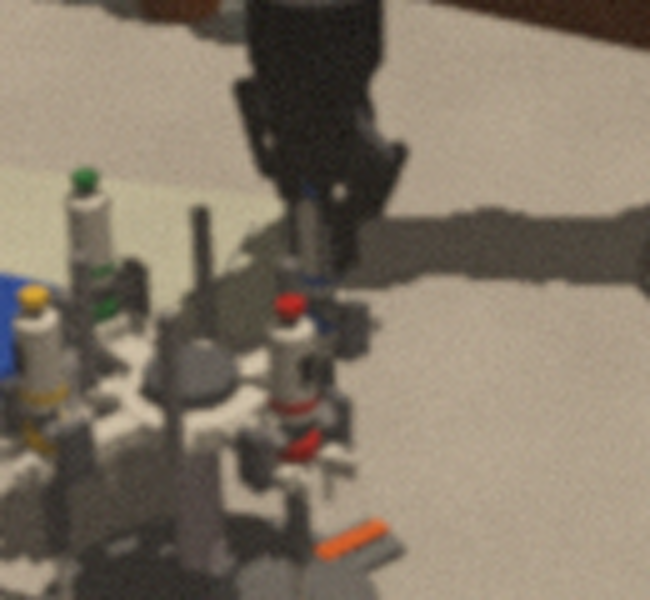

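The picture shows the blue collar down in the fork between the housings, at crop about (320,325), with the handle upright in the gripper. The seat reaction is stiff at an implied seat height of 0.177, which agrees with the first contact on the noses. Relax and release.

Request:
jog_arm(deltas=[[0, 0, 0.0013, 0, 0, 0, 0.1], [0, 0, 0, 0, 0, 0, 0.32], [0, 0, 0, 0, 0, 0, 0.4], [0, 0, 0, 0, 0, 0, 0.6], [0, 0, 0, 0, 0, 0, 1], [0, 0, 0, 0, 0, 0, 1], [0, 0, 0, 0, 0, 0, 1], [0, 0, 0, 0, 0, 0, 1]])

```text
t: 18.7
eef_pos: [0.4874, -0.1084, 0.2385]
tool_rot: [0.0, 0.985, -0.172, 0.0]
contact_force: [-0.1, 0.2, 0.3]
gripper_width: 0.997
grasp_force: 0.0
```

Request:
jog_arm(deltas=[[0, 0, 0.01, 0, 0, 0, 1], [0, 0, 0.02, 0, 0, 0, 1], [0, 0, 0.03, 0, 0, 0, 1], [0, 0, 0.04, 0, 0, 0, 1], [-0.01, 0.02, 0.03, 0, 0, 0, 1], [-0.01, 0.04, 0, 0, 0, 0, 1], [-0.01, 0.04, 0, 0, 0, 0, 1], [-0.005, 0.04, 0, 0, 0, 0, 1], [0, 0.03, 0, 0, 0, 0, 1], [0, 0, 0, 0, 0, 0, 1]])

```text
t: 19.7
eef_pos: [0.4519, 0.0664, 0.3697]
tool_rot: [-0.001, 0.986, -0.168, 0.001]
contact_force: [-0.2, -0.2, -0.3]
gripper_width: 1.001
grasp_force: 0.0
```

Run:
```python
from q import *
import s
T,S=headq()
def blue(c,x0,x1,y0,y1):
    m=cv2.inRange(cv2.cvtColor(c["img"],cv2.COLOR_RGB2HSV),(105,120,50),(125,255,255));k=np.zeros_like(m);k[y0:y1,x0:x1]=1
    n,_,st,ce=cv2.connectedComponentsWithStats(m*k);return [(ce[i].round(1),st[i,4]) for i in range(1,n)]
bt=blue(T,260,320,170,225);bs=blue(S,215,260,130,200);print(bt,bs)
print("expected top",proj(T,(.487,-.1077,.2725)),proj(S,(.487,-.1077,.2725)))
a=cv2.resize(S["img"][110:230,170:270],(400,480),interpolation=2);b=cv2.resize(T["img"][110:230,240:340],(400,480),interpolation=2)
cv2.imwrite("pics/e.png",np.hstack([a,b])[:,:,::-1])
```

```text
[0.4519 0.0664 0.3697] rad 0.0919 lat 0.152 F rad,lat,z 0.06 -0.27 -0.34 M [-0.    0.01 -0.03]
r [269.5 136.5] 0.0952 q 0.013
y [318.8 114.1] 0.0952 q 0.02
g [342.8 162.7] 0.0945 q 0.022
[(array([293. , 185.9]), np.int32(26)), (array([288.8, 192.8]), np.int32(8))] []
expected top [292.36785432 185.63158737] [233.27323409 145.91708302]
```

View pics/e.png

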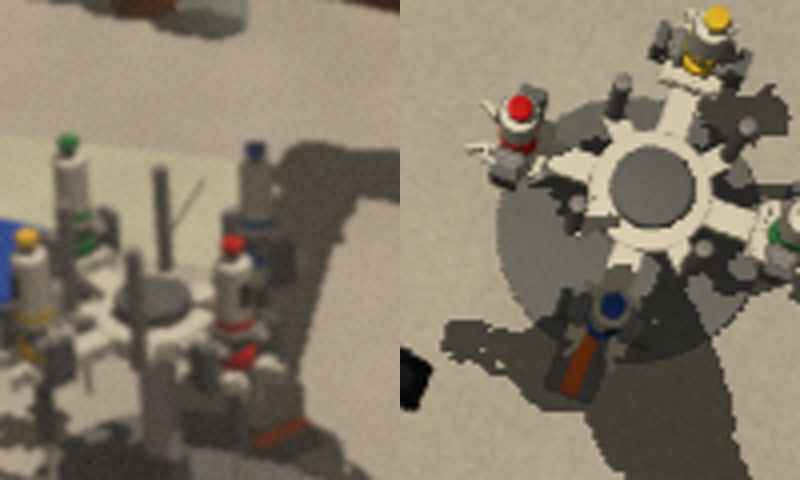

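The blue pipette hangs upright at the front, its top at (293,186) against an expected (292.4,185.6). The head is at q≈0.02 and the arm is clear.

```bash
python3 -c "
from station import bot
print(bot.hand_in())"
```

```text
the job is handed in; nothing more can be done
None
```

The job is handed in at about 20 s of the 61 s allowed: the blue pipette hangs released and upright in the front cradle, its collar pressed home on the seat and, by the force readings, snapped in under the catches, with the head within about 0.02 rad of the mark; the hand-in returned no verdict.

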